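Find the cross-marked press block

ROBOT

A 6-joint arm with a two-finger parallel gripper is mounted at the origin on the work surface. World frame = base frame: x ahead of the robot, y to its left, z up, the work surface at z = 0. Lengths are in mm, angles in rad, forces in N, time in s.
With the tool pointing down it reaches from about 275 to 725 mm from the base axis. Payload 15.9 kg.
Tool frame: the origin (TCP) lies on the mounting face of the last link; the fingertips stand 173 mm ahead of it and the grasp point (between the pads) lies 155 mm ahead of it (bot.hold_point_z is the distance from the TCP to the grasp point, in mm); x points along the fingers, z is the direction in which the jaws open and shut, and the axes are right-handed (so a half turn about x gives the same grasp; the last joint's range is limited). The gripper opens to 85 mm and grips with 20 to 120 N. Pads are 22 mm wide; open, the fingers measure 114 mm over their backs; the gripper's body (76 mm by 85 mm) begins 54 mm behind the grasp point. The pads swing forward as they close: fully open they stand 13 mm farther back than shut.
Start: joints at [-1.336, 0.213, -0.034, 1.323, 0, 1.571], TCP at [116.319, -486.267, 404.706] pointing down, gripper open.
Joint ranges: [-2.98, 2.98], [-0.74, 1.72], [-1.14, 1.35], [-2.1, 2.04], [-1.57, 1.44], [-3.14, 3.14]. Speed limits (rad/s): [1.89, 1.89, 2.39, 2.57, 3.14, 3.14].

INTERFACE

Orientations are given as a rotation vector (axis times angle).
In Python, from station import bot, get_image, job, regions_of, landmark_of gives the robot as it stands.
- The arm moves only by the tool step_arm, never from a script. Its argument "commands" is a list of rows, each a list of 6 numbers: the shift along the tool's x, y, z scaled (see below), then the turn, a rotation vector about the tool's x, y, z scaled (see below). In form: [[x, y, z, rx, ry, rz], ...]. A call has 1 to 20 rows; each row shifts and turns the commanded pose from where the row before left it, along the tool's axes as they then stand; what a row does not reach is not made up. The controller multiplies each number of a shift by 25 mm and each number of a turn by 0.1 rad. A row lasts 1/12 s, in which the tool goes at most 41.7 mm and 7.16 degrees, less where a joint would pass 70% of its speed; a pose out of reach is approached as far as the arm can. A call with a number of a shift or a turn outside -1 to 1 is refused whole. A call with a gripper value outside its range is refused whole. "jaw" is the opening, from 0 (shut) to 1 (fully open), set as the call begins (left out, the last holds). The fingers move at their own pace and stop on an object; "squeeze" is the grip in N (left out, the last holds). Time passes only in rows, so rows that do not move let the fingers close. It gives the time, the measured TCP pose, the force and the opening at its end, in the units of the state.
- bot.read_state(): the state, without advancing time (a new reading comes with each control period).
- get_image(name): name is "side" or "top" or "wrist"; returns a dict with "image" (480x640x3 uint8, red, green, blue), "vertical_fov" (degrees; the focal length in pixels is half the picture's height over the tangent of half this angle, whatever the lens; pixels are square), "cx", "cy" (the principal point, pixels), "world_from_camera" (4x4, takes a point from camera to world coordinates). Camera axes: x right, y up, looking along -z (the intrinsics and any distortion apply to the point x, -y, -z); pixel columns grow to the right and rows downward; lengths in mm; the calibration is good to about 2 mm. The wrist camera is an equidistant fisheye: a pixel r from the principal point sees the ray r / f radians off the axis. A picture is of the moment at which its call begins. There is no depth.
- job.hand_in(): hands the job in, once; it reports no verdict.
Trained networks look in the newest picture that a camera, given by its name, has taken for a name from the list of things; names that differ only in an ending like _2 or _b are one class to them, and where a whole thing is asked for, a point or a joint stands for the part that bears it (a point fixed in the world has none). Each returns a list of dicts, best first, with "score" (0 to 1); they miss things now and then, are a little off and sometimes report something else, mostly with a low value. They report only what shows in the picture. A call takes as long as a camera call. They do not tell look-alikes from the thing itself.
- regions_of(camera, query): "region" (480x640 bool, what is visible of it) and "position" ([column, row] in pixels, amid what is visible of it).
- landmark_of(camera, query): "position" ([column, row] in pixels: a listed point, or the origin of a listed thing).
The state is a dict: "time_s": time; "joint_pos": joint angles; "dq": joint speeds; "joint_torque": joint torques, N m; "position": TCP position; "orientation": TCP orientation; "ft_force": force on the tool from outside, world axes, zero at the start; "ft_torque": the same for the moment, N m; "grip_width": finger opening in mm.
Only numpy, scipy, OpenCV 4.12 (cv2) and the standard library are available. Lean on these libraries where they do the work, as an engineer would, in place of code of your own. Each camera call takes 0.05 s, during which the arm holds its last target.

TASK

Three look-alike aluminium press blocks lie on the black mat; one has been checked already and lies turned over, its larger plain face up. Turn the other two over to find the one with a black cross on its underside, and lay that one flat in the blue tray, cross up. Leave both plain blocks on the mat, turned over, and do not shove the jar, the labeller or the mouse about.

Things in the scene. Friction and masses are not known exactly. Their poses are not given: they have to be found in the camera images.
- cross_block_centre (a point): 120 g aluminium block, 20 mm thick, black cross (44 x 32 mm) on its underside. Underside 64 x 44 mm, down at the start; top face 36 x 44 mm: the two 44 mm ends slope in, the two sides are upright (grip across them). Origin: block's centre, half-way up (10 mm); x along its 64 mm, y across its 44 mm, z from underside to top face (up at the start, down once turned over)
- plain_block_1_centre (a point): the same block without a cross. Turned about its y onto its sharp 44 mm underside edge, a block falls on over to its top face once past 74 deg from lying; it will not stand on end. Hold it firmly, near its middle. Origin: block's centre, half-way up (10 mm); x along its 64 mm, y across its 44 mm, z from underside to top face (up at the start, down once turned over)
- plain_block_2_centre (a point): the same block without a cross, already checked: it lies turned over from the start, its 64 x 44 mm plain underside up, and may be left as it is. Origin: block's centre, half-way up (10 mm); x along its 64 mm, y across its 44 mm, z towards its underside (up, at the start and at the end)
- mat: black rubber mat lying fixed on the bench, 240 mm (its x) by 380 mm (its y), 3 mm thick; origin at the centre of its underside, z = 0; its top is 3 mm above the bench
- tray_in (a point): centre of the inner floor (4 mm above the bench) of the open blue plastic tray, outer 180 mm (its x) by 170 mm (its y), walls 4 mm thick and 30 mm high above the bench; it does not move
- jar_centre (a point): bystander: closed glass jar, 72 mm diameter, 110 mm tall, standing; centre, 55 mm up
- labeller_centre (a point): bystander: hand-held label printer, black and yellow, 150 mm (its x) by 112 mm, 38 mm high; centre, 17.5 mm up
- mouse_centre (a point): bystander: black computer mouse, 100 mm (its x) by 58 mm, 33 mm high; centre, 15 mm up
- balance: bystander: white laboratory balance, heavy and fixed, 260 mm (its x) by 190 mm, 80 mm high with its round steel pan; origin at the centre of its underside
Things that resemble listed ones, but are neither listed nor needed, are in the scene too. What is shaped like the part that bears cross_block_centre but green is not meant.

How it is judged:
By the outcome, as a careful person would: the job done as asked, in the order asked, and still so for the second after the job is handed in, with the robot touching nothing.
It also fails if it takes over 59 s, if anything falls off the work surface, if the arm or the gripper's body presses on something with over 40 N, if the wrist force passes 120 N, or if a joint passes its speed limit or range.

## Working session

There is one attempt and no reset: what is moved stays moved. The work goes in short steps, Python scripts to look and compute and a tool call to move; the robot and the scene stay as the last step left them, time stands still between calls to the robot, and variables do not carry over. Pictures are saved under pics/ and viewed, and the job is handed in when it is done.

Besides the shell and the picture viewer there is one more tool, called after "Request:" as a command line: name --pt "numbers of a row" for each row, then --argument value for the rest. step_arm: Moves the arm, as the interface text tells. Its arguments: {"type":"object","properties":{"commands":{"type":"array","items":{"type":"array","items":{"type":"number","minimum":-1,"maximum":1}}},"jaw":{"type":"number"},"squeeze":{"type":"number"}},"required":["commands"]}

```bash
ls; mkdir -p pics; python3 - <<'E'
from station import bot,get_image
import cv2
s=bot.read_state();print(s)
for n in("side","top","wrist"):
    g=get_image(n);cv2.imwrite(f"pics/{n}0.png",g["image"][:,:,::-1]);print(n,g["vertical_fov"],g["cx"],g["cy"],g["world_from_camera"],[k for k in g])
E
```

```text
pics
{'time_s': 0.0, 'joint_pos': array([-1.33597638e+00,  2.13345458e-01, -3.50377448e-02,  1.32351334e+00,
       -3.80621876e-05,  1.57078387e+00]), 'dq': array([ 1.24813401e-06,  8.40992414e-04, -1.20214504e-03,  6.51897273e-04,
        8.83604596e-04, -1.14989727e-03]), 'joint_torque': array([ 6.02094718e-03, -6.86161208e+01,  4.87114942e+01,  1.77469250e-02,
        5.28148139e-04, -1.68115446e-05]), 'position': array([ 116.29464062, -486.13712193,  404.22988235]), 'orientation': array([ 1.03516125,  1.31208481, -1.03407284]), 'ft_force': array([ 0.88829253,  0.2380431 , -0.1249792 ]), 'ft_torque': array([ 0.01847109, -0.01554162, -0.04905441]), 'grip_width': 85.4808188968065}
side 45.89877443847857 319.35244908526056 247.7943506241744 [[-9.25983554e-01  2.37464417e-01 -2.93538939e-01  8.27898809e+01]
 [-3.77261560e-01 -6.13024453e-01  6.94171978e-01  8.97520080e+02]
 [-1.51054037e-02  7.53532794e-01  6.57236758e-01  1.06072823e+03]
 [ 0.00000000e+00  0.00000000e+00  0.00000000e+00  1.00000000e+00]] ['image', 'vertical_fov', 'cx', 'cy', 'world_from_camera']
top 56.615162810391006 319.515945207904 235.81509611491725 [[ 1.70561019e-02  9.96727880e-01 -7.90102628e-02  4.49143084e+02]
 [-9.99753553e-01  1.81241078e-02  1.28199175e-02 -1.28036239e+02]
 [ 1.42099597e-02  7.87721331e-02  9.96791366e-01  1.07420339e+03]
 [ 0.00000000e+00  0.00000000e+00  0.00000000e+00  1.00000000e+00]] ['image', 'vertical_fov', 'cx', 'cy', 'world_from_camera']
wrist 65.70646984690485 316.2372956308598 242.2057491459872 [[ 2.32159567e-01  9.37892205e-01  2.57798657e-01  1.81061177e+02]
 [-9.72676183e-01  2.24326823e-01  5.98207266e-02 -4.71165674e+02]
 [-1.72576069e-03 -2.64642568e-01  9.64345028e-01  3.73940941e+02]
 [ 0.00000000e+00  0.00000000e+00  0.00000000e+00  1.00000000e+00]] ['image', 'vertical_fov', 'cx', 'cy', 'world_from_camera']
```

View pics/side0.png

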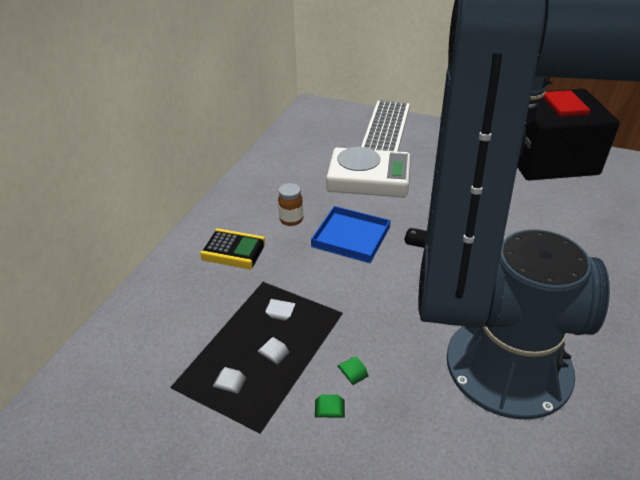

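View pics/top0.png

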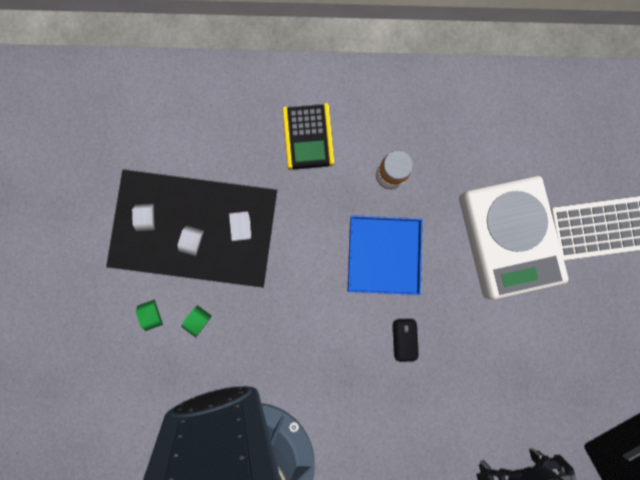

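View pics/wrist0.png

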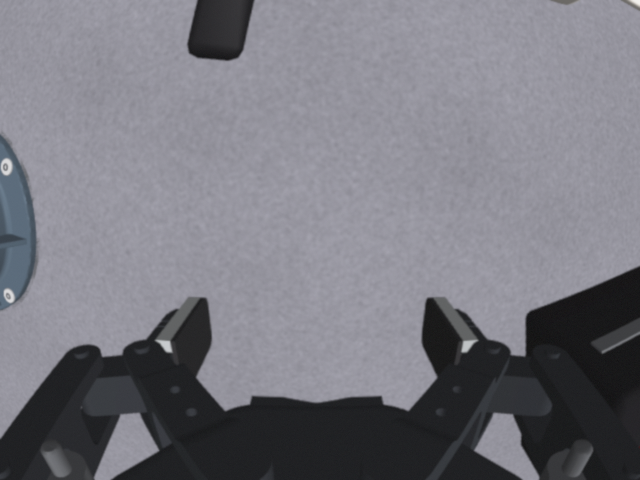

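```bash
cat > h.py <<'E'
import numpy as np,cv2
from scipy.spatial.transform import Rotation as R
from station import bot,get_image,regions_of,landmark_of
def f(g): return 240/np.tan(np.radians(g["vertical_fov"])/2)
def proj(g,P,fish=False):
    M=np.linalg.inv(g["world_from_camera"]);P=np.atleast_2d(P);c=P@M[:3,:3].T+M[:3,3]
    x,y,z=c[:,0],-c[:,1],-c[:,2]
    if fish:
        r=np.hypot(x,y);t=np.arctan2(r,z);k=f(g)*t/np.maximum(r,1e-9)
    else:k=f(g)/z
    return np.c_[g["cx"]+k*x,g["cy"]+k*y]
def unproj(g,uv,z,fish=False):
    uv=np.atleast_2d(uv).astype(float);d=(uv-[g["cx"],g["cy"]])/f(g)
    if fish:
        t=np.hypot(*d.T);s=np.sin(t)/np.maximum(t,1e-9);v=np.c_[d[:,0]*s,-d[:,1]*s,-np.cos(t)]
    else:v=np.c_[d[:,0],-d[:,1],-np.ones(len(d))]
    M=g["world_from_camera"];w=v@M[:3,:3].T;o=M[:3,3]
    return o+w*((z-o[2])/w[:,2])[:,None]
E
python3 - <<'E'
from h import *
g=get_image("top")
s=bot.read_state();print("R\n",R.from_rotvec(s["orientation"]).as_matrix().round(3))
cv2.imwrite("pics/topcrop.png",cv2.resize(g["image"][160:340,90:300,::-1],None,fx=3.8,fy=3.3,interpolation=cv2.INTER_CUBIC)[:600,:800])
for q,z in[("cross_block_centre",13),("mat",0),("tray_in",4),("jar_centre",55),("labeller_centre",17.5),("mouse_centre",15)]:
    for d in landmark_of("top",q): print(q,round(d["score"],2),np.round(d["position"],1),unproj(g,d["position"],z).round(0))
E
```

```text
R
 [[-0.     0.973  0.233]
 [ 0.001  0.233 -0.973]
 [-1.    -0.    -0.001]]
cross_block_centre 0.97 [193.7 320.6] [[329. 150.  13.]]
cross_block_centre 0.7 [149.7 312.5] [[346. 253.  13.]]
cross_block_centre 0.69 [187.3 239.7] [[518. 172.  13.]]
mat 0.65 [192.3 231.2] [[540. 165.   0.]]
tray_in 0.85 [387.2 253.4] [[ 494. -305.    4.]]
jar_centre 0.57 [393. 174.] [[ 677. -310.   55.]]
labeller_centre 0.72 [304.4 136.5] [[ 773. -101.   18.]]
mouse_centre 0.83 [404.6 337.1] [[ 298. -346.   15.]]
```

View pics/topcrop.png

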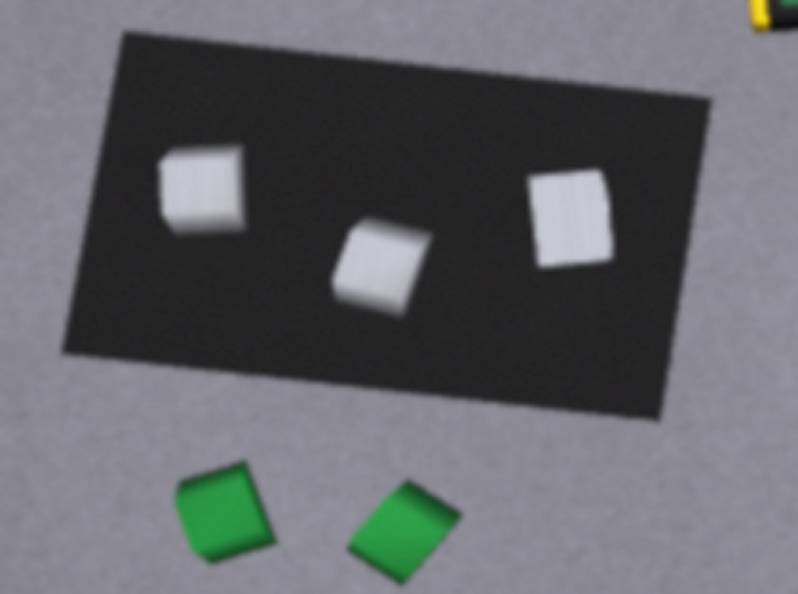

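```bash
cat >> h.py <<'E'
from scipy.optimize import minimize
def corners(x,y,yaw,flip=False,z0=3):
    c=[]
    for L,z in((64,0),(36,20)):
        if flip:z=20-z
        for a in(-1,1):
            for b in(-1,1):c.append([a*L/2,b*22,z+z0])
    c=np.array(c,float);r=np.array([[np.cos(yaw),-np.sin(yaw)],[np.sin(yaw),np.cos(yaw)]])
    c[:,:2]=c[:,:2]@r.T+[x,y];return c
def fitblock(views,p0,flip=False,z0=3,S=4):
    # views: (g,mask,fish)
    pre=[]
    for g,m,fi in views:
        v,u=np.where(m);b=(u.min()-12,v.min()-12,u.max()+13,v.max()+13)
        b=(max(b[0],0),max(b[1],0),b[2],b[3])
        mm=cv2.resize(m[b[1]:b[3],b[0]:b[2]].astype(np.float32),None,fx=S,fy=S,interpolation=cv2.INTER_LINEAR)>.5
        pre.append((g,mm,fi,b))
    def cost(p):
        t=0
        for g,mm,fi,b in pre:
            uv=(proj(g,corners(p[0],p[1],p[2]/100,flip,z0),fi)-[b[0],b[1]]+.5)*S-.5
            h=cv2.convexHull(np.round(uv*16).astype(np.int32));im=np.zeros(mm.shape,np.uint8);cv2.fillConvexPoly(im,h,1,shift=4)
            im=im>0;t+=1-(im&mm).sum()/max((im|mm).sum(),1)
        return t/len(pre)
    best=None
    for y0 in np.arange(-90,90,20):
        q=np.array([p0[0],p0[1],(y0)*np.pi/1.8],float)
        r=minimize(cost,q,method="Nelder-Mead",options=dict(initial_simplex=np.array([q,q+[8,0,0],q+[0,8,0],q+[0,0,20]]),xatol=.1,fatol=1e-4))
        if best is None or r.fun<best.fun:best=r
    return best.x[0],best.x[1],np.degrees(best.x[2]/100),best.fun
E
python3 - <<'E'
from h import *
def whites(img):
    i=img.astype(int);mx=i.max(2);mn=i.min(2);return mx,mn
gs={n:get_image(n) for n in("top","side")}
box={"top":[(143,217),(190,240),(240,226)],"side":[(229,380),(273,350),(280,309)]}
ms={}
for n,g in gs.items():
    gr=g["image"].min(2);ms[n]=[]
    for (u,v) in box[n]:
        m=(gr>75);k,l=cv2.connectedComponents(m.astype(np.uint8));mm=l==l[v,u];ms[n].append(mm);print(n,u,v,mm.sum(),np.median(gr[mm]))
for i in range(3):
    uv=box["top"][i];p=unproj(gs["top"],uv,13)[0]
    for vs in(["top"],["side"],["top","side"]):
        print(i,vs,p.round(),np.round(fitblock([(gs[n],ms[n][i],False) for n in vs],p,flip=(i==2)),2))
g=gs["top"];print("mat",unproj(g,[(122,170),(277,190),(264,286),(107,266)],3).round(),"tray rim",unproj(g,[(348.5,216),(422.5,218),(420,294.5),(347.5,292)],30).round())
E
```

```text
top 143 217 544 182.5
top 190 240 546 182.0
top 240 226 605 197.0
side 229 380 534 184.0
side 273 350 461 182.0
side 280 309 452 202.0
0 ['top'] [571. 280.  13.] [5.7251e+02 2.8084e+02 2.7900e+00 5.0000e-02]
0 ['side'] [571. 280.  13.] [5.7333e+02 2.7515e+02 2.7400e+00 8.0000e-02]
0 ['top', 'side'] [571. 280.  13.] [5.7254e+02 2.8061e+02 2.6400e+00 1.3000e-01]
1 ['top'] [518. 166.  13.] [ 5.1795e+02  1.6787e+02 -1.5500e+01  7.0000e-02]
1 ['side'] [518. 166.  13.] [ 5.1865e+02  1.6149e+02 -1.5900e+01  7.0000e-02]
1 ['top', 'side'] [518. 166.  13.] [ 5.1823e+02  1.6571e+02 -1.2890e+01  1.4000e-01]
2 ['top'] [553.  49.  13.] [5.5295e+02 4.8080e+01 5.3500e+00 1.1000e-01]
2 ['side'] [553.  49.  13.] [5.5373e+02 4.3530e+01 7.9400e+00 6.0000e-02]
2 ['top', 'side'] [553.  49.  13.] [5.5269e+02 4.6180e+01 7.2800e+00 1.2000e-01]
mat [[685. 340.   3.]
 [644. -37.   3.]
 [412. -11.   3.]
 [453. 363.   3.]] tray rim [[ 580. -209.   30.]
 [ 579. -384.   30.]
 [ 399. -378.   30.]
 [ 402. -209.   30.]]
```

Candidates for the unchecked blocks: white blocks A (143,217) and B (190,240), both with slopes showing. White C (240,226) shows its large face, so it is already turned. The green ones at (149,315) and (196,321) are excluded. Next I work out the move to view them from above.

```bash
python3 - <<'E'
import numpy as np
for k in range(60):
    a=np.radians(139.4-5.73*k-2.9); print([0,round(.532*np.sin(a),2),round(.532*np.cos(a),2),-1,0,0],end=",")
E
```

```text
[0, np.float64(0.37), np.float64(-0.39), -1, 0, 0],[0, np.float64(0.4), np.float64(-0.35), -1, 0, 0],[0, np.float64(0.44), np.float64(-0.31), -1, 0, 0],[0, np.float64(0.46), np.float64(-0.26), -1, 0, 0],[0, np.float64(0.49), np.float64(-0.21), -1, 0, 0],[0, np.float64(0.51), np.float64(-0.16), -1, 0, 0],[0, np.float64(0.52), np.float64(-0.11), -1, 0, 0],[0, np.float64(0.53), np.float64(-0.06), -1, 0, 0],[0, np.float64(0.53), np.float64(-0.01), -1, 0, 0],[0, np.float64(0.53), np.float64(0.05), -1, 0, 0],[0, np.float64(0.52), np.float64(0.1), -1, 0, 0],[0, np.float64(0.51), np.float64(0.15), -1, 0, 0],[0, np.float64(0.49), np.float64(0.2), -1, 0, 0],[0, np.float64(0.47), np.float64(0.25), -1, 0, 0],[0, np.float64(0.44), np.float64(0.3), -1, 0, 0],[0, np.float64(0.41), np.float64(0.34), -1, 0, 0],[0, np.float64(0.37), np.float64(0.38), -1, 0, 0],[0, np.float64(0.34), np.float64(0.41), -1, 0, 0],[0, np.float64(0.29), np.float64(0.44), -1, 0, 0],[0, np.float64(0.25), np.float64(0.47), -1, 0, 0],[0, np.float64(0.2), np.float64(0.49), -1, 0, 0],[0, np.float64(0.15), np.float64(0.51), -1, 0,
[... 1249 characters left out ...]
, np.float64(-0.32), -1, 0, 0],[0, np.float64(-0.39), np.float64(-0.36), -1, 0, 0],[0, np.float64(-0.35), np.float64(-0.4), -1, 0, 0],[0, np.float64(-0.31), np.float64(-0.43), -1, 0, 0],[0, np.float64(-0.27), np.float64(-0.46), -1, 0, 0],[0, np.float64(-0.22), np.float64(-0.48), -1, 0, 0],[0, np.float64(-0.17), np.float64(-0.5), -1, 0, 0],[0, np.float64(-0.12), np.float64(-0.52), -1, 0, 0],[0, np.float64(-0.07), np.float64(-0.53), -1, 0, 0],[0, np.float64(-0.01), np.float64(-0.53), -1, 0, 0],[0, np.float64(0.04), np.float64(-0.53), -1, 0, 0],[0, np.float64(0.09), np.float64(-0.52), -1, 0, 0],[0, np.float64(0.15), np.float64(-0.51), -1, 0, 0],[0, np.float64(0.2), np.float64(-0.49), -1, 0, 0],
```

Request:
step_arm --pt "0 0.37 -0.39 -1 0 0" --pt "0 0.4 -0.35 -1 0 0" --pt "0 0.44 -0.31 -1 0 0" --pt "0 0.46 -0.26 -1 0 0" --pt "0 0.49 -0.21 -1 0 0" --pt "0 0.51 -0.16 -1 0 0" --pt "0 0.52 -0.11 -1 0 0" --pt "0 0.53 -0.06 -1 0 0" --pt "0 0.53 -0.01 -1 0 0" --pt "0 0.53 0.05 -1 0 0" --pt "0 0.52 0.1 -1 0 0" --pt "0 0.51 0.15 -1 0 0" --pt "0 0.49 0.2 -1 0 0" --pt "0 0.47 0.25 -1 0 0" --pt "0 0.44 0.3 -1 0 0" --pt "0 0.41 0.34 -1 0 0" --pt "0 0.37 0.38 -1 0 0" --pt "0 0.34 0.41 -1 0 0" --pt "0 0.29 0.44 -1 0 0" --pt "0 0.25 0.47 -1 0 0"

```text
time_s: 2.27
position: [249.8, -255.5, 404.8]
orientation: [-0.524, 1.507, 0.523]
ft_force: [0.3, 0.4, 0.2]
grip_width: 85.2
```

Request:
step_arm --pt "0 0.2 0.49 -1 0 0" --pt "0 0.15 0.51 -1 0 0" --pt "0 0.1 0.52 -1 0 0" --pt "0 0.04 0.53 -1 0 0" --pt "0 -0.01 0.53 -1 0 0" --pt "0 -0.06 0.53 -1 0 0" --pt "0 -0.11 0.52 -1 0 0" --pt "0 -0.17 0.51 -1 0 0" --pt "0 -0.22 0.49 -1 0 0" --pt "0 -0.26 0.46 -1 0 0" --pt "0 -0.31 0.43 -1 0 0" --pt "0 -0.35 0.4 -1 0 0" --pt "0 -0.39 0.36 -1 0 0" --pt "0 -0.42 0.32 -1 0 0" --pt "0 -0.45 0.28 -1 0 0" --pt "0 -0.48 0.23 -1 0 0" --pt "0 -0.5 0.18 -1 0 0" --pt "0 -0.52 0.13 -1 0 0" --pt "0 -0.53 0.08 -1 0 0" --pt "0 -0.53 0.03 -1 0 0"

```text
time_s: 3.93
position: [383.3, -25.4, 404.8]
orientation: [-1.958, 0.471, 1.958]
ft_force: [0.7, -0.6, 0.0]
grip_width: 85.3
```

Request:
step_arm --pt "0 -0.53 -0.03 -1 0 0" --pt "0 -0.53 -0.08 -1 0 0" --pt "0 -0.52 -0.13 -1 0 0" --pt "0 -0.5 -0.18 -1 0 0" --pt "0 -0.48 -0.23 -1 0 0" --pt "0 -0.45 -0.28 -1 0 0" --pt "0 -0.42 -0.32 -1 0 0" --pt "0 -0.39 -0.36 -1 0 0" --pt "0 -0.35 -0.4 -1 0 0" --pt "0 -0.31 -0.43 -1 0 0" --pt "0 -0.27 -0.46 -1 0 0" --pt "0 -0.22 -0.48 -1 0 0" --pt "0 -0.17 -0.5 -1 0 0" --pt "0 -0.12 -0.52 -1 0 0" --pt "0 -0.07 -0.53 -1 0 0" --pt "0 -0.01 -0.53 -1 0 0" --pt "0 0.04 -0.53 -1 0 0" --pt "0 0.09 -0.52 -1 0 0" --pt "0 0.15 -0.51 -1 0 0" --pt "0 0.2 -0.49 -1 0 0"

```text
time_s: 5.6
position: [516.5, 204.4, 404.7]
orientation: [1.241, 1.188, -1.241]
ft_force: [-0.2, -0.9, -0.3]
grip_width: 85.2
```

```bash
python3 - <<'E'
from h import *
g=get_image("wrist");s=bot.read_state();print(s["time_s"],s["position"].round(1),s["joint_pos"].round(3));print(R.from_rotvec(s["orientation"]).as_matrix().round(3))
cv2.imwrite("pics/w1.png",g["image"][:,:,::-1])
for (x,y) in((572,279),(518,165),(553,46)):print(proj(g,[x,y,23],True).round())
E
```

```text
5.65 [517.3 205.9 404.3] [ 3.790e-01  3.320e-01  1.230e-01  1.362e+00  1.000e-03 -2.728e+00]
[[-0.     0.999 -0.035]
 [ 0.001 -0.035 -0.999]
 [-1.    -0.    -0.001]]
[[235. 159.]]
[[357. 209.]]
[[473. 172.]]
```

View pics/w1.png

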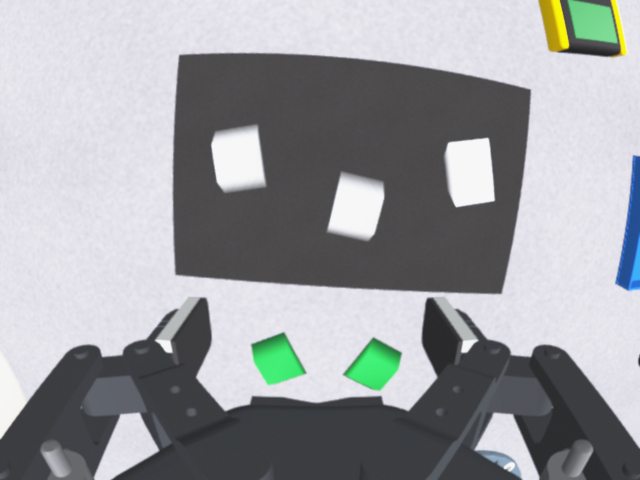

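```bash
cat > m.py <<'E'
from h import *
def blobs(cam,thr,flipped=()):
    g=get_image(cam);i=g["image"].astype(int);m=(i.min(2)>thr)
    k,l,st,ce=cv2.connectedComponentsWithStats(m.astype(np.uint8));out=[]
    for j in range(1,k):
        out.append((st[j],ce[j],l==j))
    return g,out
E
python3 - <<'E'
from m import *
g,o=blobs("wrist",150)
for st,ce,m in o:
    if 1200<st[4]<6000:
        p=unproj(g,ce,13,True)[0];fl=ce[0]>420
        print(st,ce.round(),np.round(fitblock([(g,m,True)],p,flip=fl),2))
mc=unproj(g,[(180,55),(530,90),(501,293),(176,274)],3,True);print(mc.round(),mc.mean(0).round(1))
E
```

```text
[ 213  126   54   65 2823] [240. 159.] [5.7158e+02 2.7882e+02 4.6800e+00 6.0000e-02]
[ 447  140   49   69 2877] [471. 174.] [5.5308e+02 4.5560e+01 7.1900e+00 4.0000e-02]
[ 329  175   57   66 2751] [358. 208.] [ 5.1668e+02  1.6478e+02 -1.5600e+01  6.0000e-02]
[  94  413   65   67 2396] [126. 447.] [192.12 486.8    8.49   0.58]
[ 475  413   64   67 2137] [508. 445.] [178.51 -47.79  76.74   0.53]
[[687. 340.   3.]
 [647. -34.   3.]
 [412. -10.   3.]
 [451. 365.   3.]] [549.2 165.4   3. ]
```

Request:
step_arm --pt "0.95 0.54 0.33 0 0 0" --pt "0.95 0.54 0.33 0 0 0" --pt "0.95 0.54 0.33 0 0 0" --pt "0.95 0.54 0.33 0 0 0" --pt "0.95 0.54 0.33 0 0 0" --pt "0.95 0.54 0.33 0.8 0 0" --pt "0.95 0.54 0.33 0.8 0 0" --pt "0.95 0.54 0.33 0.77 0 0" --pt "0 0 0 0 0 -1" --pt "0 0 0 0 0 -1" --pt "0 0 0 0 0 -1" --pt "0 0 0 0 0 -1" --pt "0 0 0 0 0 -1" --pt "0 0 0 0 0 -1" --pt "0 0 0 0 0 -1" --pt "0 0 0 0 0 -0.85" --pt "0 0 0 0 0 0"

```text
time_s: 7.12
position: [618.3, 128.8, 212.1]
orientation: [1.017, 1.726, -1.952]
ft_force: [1.6, 0.0, -0.8]
grip_width: 85.2
```

```bash
cat > st.py <<'E'
from h import *
def st():
    s=bot.read_state();M=R.from_rotvec(s["orientation"]).as_matrix();p=s["position"]
    gp=p+155*M[:,0]
    yb=M[:,2]*-1; th=np.degrees(np.arctan2(np.hypot(*M[:2,0])*np.sign(M[:2,0]@np.array([-yb[1]*-1, -yb[0]]) if 0 else M[2,1]),-M[2,0]))
    print("t",round(s["time_s"],2),"tcp",p.round(1),"gp",gp.round(1),"yaw_b",np.degrees(np.arctan2(-M[0,2]*-1*-1*-1 if 0 else M[0,2],-M[1,2])).round(2),"theta",th.round(2),"zz",M[2,2].round(4),"F",s["ft_force"].round(1),"w",round(s["grip_width"],1),"q",s["joint_pos"].round(2))
    return s,M,gp
def togp(target,M,gp):
    d=M.T@(np.array(target)-gp);print("shift tool mm",d.round(1),"cmd total",(d/25).round(2))
E
python3 - <<'E'
from st import *
s,M,gp=st();print(M.round(3));togp([516.7,164.8,24.5],M,gp);togp([516.7,164.8,84.5],M,gp)
E
```

```text
t 7.12 tcp [618.3 128.8 212.1] gp [512.2 159.8 103.4] yaw_b -16.52 theta -45.51 zz 0.0041 F [ 1.6  0.  -0.8] w 85.2 q [ 0.14  1.06  0.73  1.99  0.3  -2.83]
[[-0.685  0.671 -0.284]
 [ 0.2   -0.202 -0.959]
 [-0.701 -0.713  0.004]]
shift tool mm [53.3 58.3 -6.4] cmd total [ 2.13  2.33 -0.26]
shift tool mm [11.2 15.5 -6.2] cmd total [ 0.45  0.62 -0.25]
```

Request:
step_arm --pt "0.42 0.47 -0.13 -0.1 0 0" --pt "0.43 0.47 -0.13 0 0 0" --pt "0.43 0.47 0 0 0 0" --pt "0.43 0.46 0 0 0 0" --pt "0.42 0.46 0 0 0 0" --pt "0 0 0 0 0 0"

```text
time_s: 7.62
position: [623.2, 135.5, 132.7]
orientation: [1.017, 1.73, -1.932]
ft_force: [0.3, -0.8, -0.8]
grip_width: 85.5
```

```bash
python3 - <<'E'
from st import *
s,M,gp=st();togp([516.7,164.8,24.5],M,gp)
for n in("wrist","side"):
    g=get_image(n);im=g["image"][:,:,::-1].copy()
    uv=proj(g,corners(516.7,164.8,np.radians(-15.6)),n=="wrist")
    if n=="side": im=cv2.resize(im[240:440,160:400],None,fx=3,fy=3)
    else:
        for p in uv: cv2.circle(im,tuple(int(v) for v in p),2,(0,0,255),-1)
    cv2.imwrite(f"pics/{n}2.png",im)
E
```

```text
t 7.62 tcp [623.2 135.5 132.7] gp [517.9 166.2  23.2] yaw_b -15.94 theta -45.03 zz -0.0055 F [ 0.3 -0.8 -0.8] w 85.5 q [ 0.15  1.13  0.67  1.85  0.3  -2.83]
shift tool mm [-0.4 -1.5  1.6] cmd total [-0.02 -0.06  0.06]
```

View pics/wrist2.png

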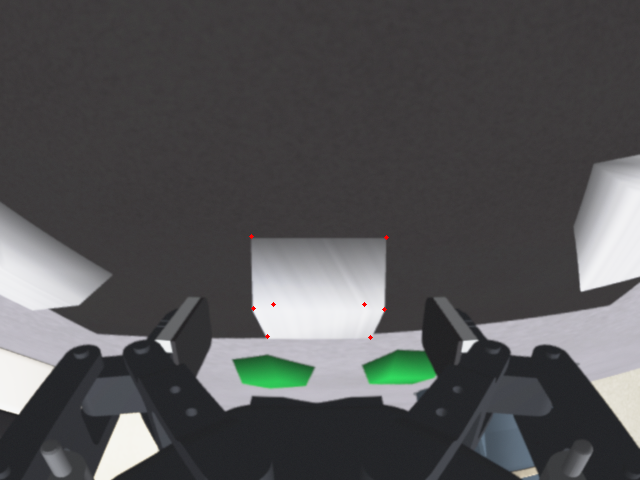

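View pics/side2.png

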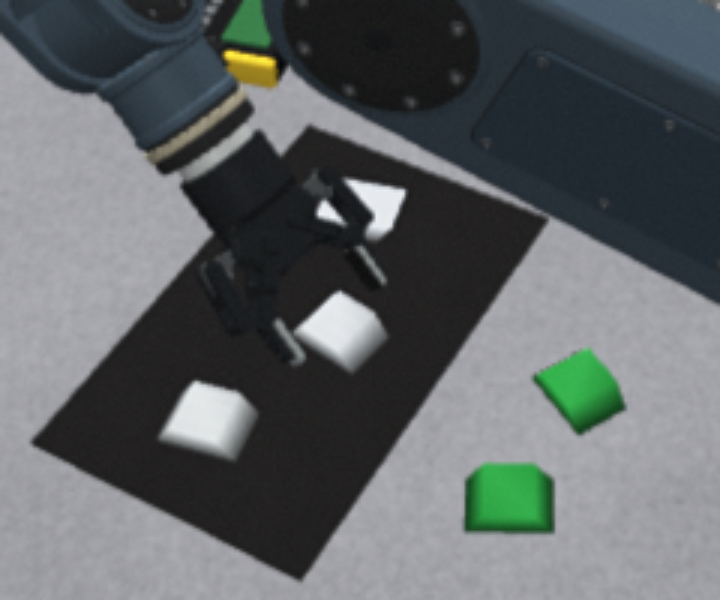

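Request:
step_arm --pt "0 0 0 0 0 0" --pt "0 0 0 0 0 0" --pt "0 0 0 0 0 0" --pt "0 0 0 0 0 0" --pt "0 0 0 0 0 0" --pt "0 0 0 0 0 0" --pt "0 0 0 0 0 0" --pt "0 0 0 0 0 0" --jaw 0 --squeeze 80

```text
time_s: 8.38
position: [624.3, 135.3, 137.0]
orientation: [1.021, 1.73, -1.929]
ft_force: [4.3, -1.1, 8.4]
grip_width: 42.3
```

```bash
python3 - <<'E'
from st import *
s,M,gp=st()
g=get_image("wrist");im=g["image"][:,:,::-1].copy();cv2.imwrite("pics/w3.png",cv2.resize(im[200:400,180:460],None,fx=2.8,fy=2.8))
E
```

```text
t 8.38 tcp [624.3 135.3 137. ] gp [519.4 166.2  27.2] yaw_b -15.97 theta -44.89 zz -0.0078 F [ 4.3 -1.1  8.4] w 42.3 q [ 0.15  1.13  0.68  1.86  0.3  -2.84]
```

View pics/w3.png

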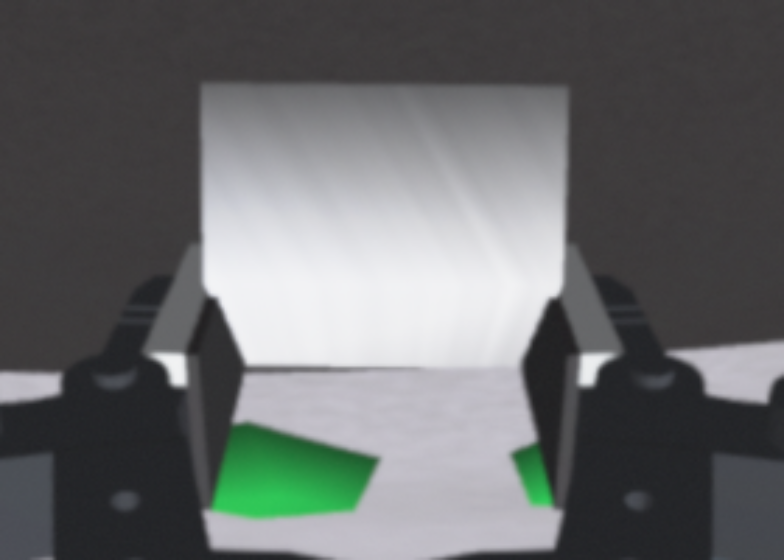

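Request:
step_arm --pt "-0.7 -0.7 0 0 0 0" --pt "-0.7 -0.7 0 0 0 0" --pt "0.03 -0.62 0 0 0 1" --pt "0.03 -0.62 0 0 0 1" --pt "0.03 -0.62 0 0 0 1" --pt "0.03 -0.62 0 0 0 1" --pt "0.03 -0.62 0 0 0 1" --pt "0.03 -0.62 0 0 0 1" --pt "0.03 -0.62 0 0 0 1" --pt "0.03 -0.62 0 0 0 1" --pt "0.03 -0.62 0 0 0 1" --pt "0.03 -0.62 0 0 0 1" --pt "0.03 -0.62 0 0 0 1" --pt "0.03 -0.62 0 0 0 1" --pt "0.03 -0.62 0 0 0 1" --pt "0.03 -0.62 0 0 0 1" --pt "0.03 -0.62 0 0 0 1" --pt "0.03 -0.62 0 0 0 1" --pt "0.03 -0.62 0 0 0 1" --pt "0.03 -0.62 0 0 0 1"

```text
time_s: 10.1
position: [397.0, 200.6, 165.3]
orientation: [1.598, 0.272, -0.693]
ft_force: [1.7, 1.4, -1.1]
grip_width: 42.4
```

```bash
python3 - <<'E'
from st import *
s,M,gp=st();print(M.round(3))
for n in("wrist","side"):
    g=get_image(n);im=g["image"][:,:,::-1].copy()
    if n=="side": im=cv2.resize(im[240:440,160:400],None,fx=3,fy=3)
    cv2.imwrite(f"pics/{n}4.png",im)
E
```

```text
t 10.1 tcp [397.  200.6 165.3] gp [519.  166.6  76. ] yaw_b -15.84 theta 54.84 zz -0.0073 F [ 1.7  1.4 -1.1] w 42.4 q [ 0.68  0.23 -1.07 -0.42 -0.73 -2.45]
[[ 0.788  0.552 -0.273]
 [-0.219 -0.163 -0.962]
 [-0.576  0.818 -0.007]]
```

View pics/wrist4.png

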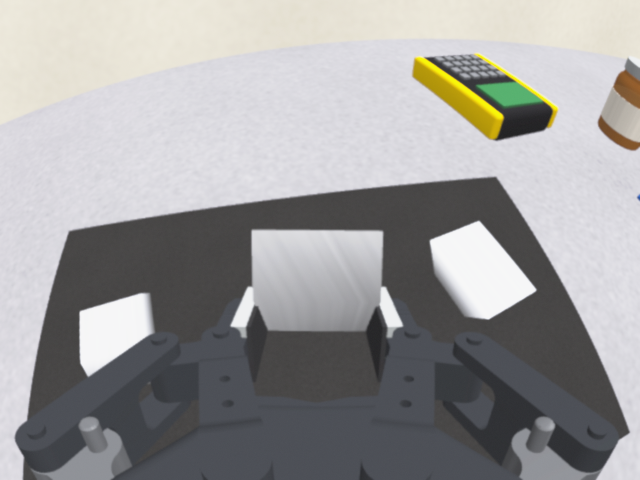

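View pics/side4.png

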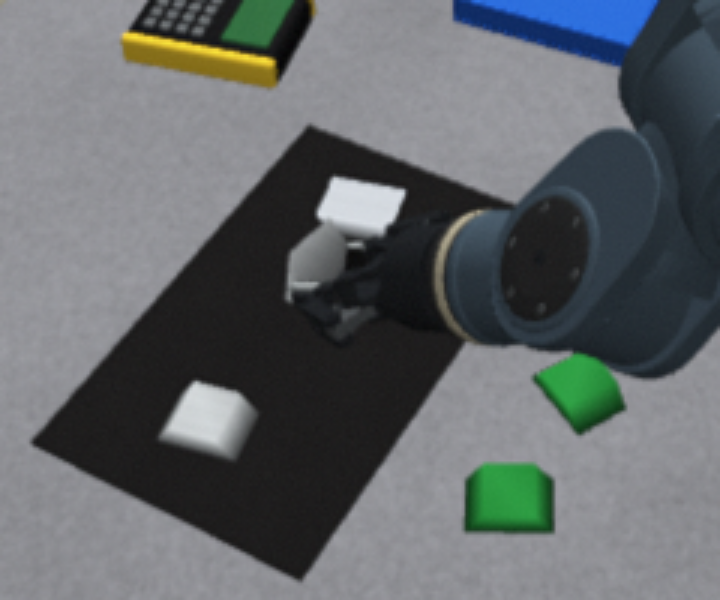

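Request:
step_arm --pt "0.79 0.55 -0.16 0 0 0" --pt "0.79 0.55 -0.16 0 0 0" --pt "0.03 -0.62 0 0 0 1" --pt "0 -0.12 0 0 0 0.2" --pt "0.42 -0.77 0 0 0 0" --pt "0.34 -0.65 0 0 0 0" --pt "0 0 0 0 0 0"

```text
time_s: 10.78
position: [439.0, 197.9, 110.2]
orientation: [1.595, 0.212, -0.637]
ft_force: [-0.4, -1.7, -1.5]
grip_width: 42.0
```

```bash
python3 - <<'E'
from st import *
s,M,gp=st();print(M.round(3))
E
```

```text
t 10.78 tcp [439.  197.9 110.2] gp [567.  161.9  30.5] yaw_b -15.79 theta 59.04 zz -0.0025 F [-0.4 -1.7 -1.5] w 42.0 q [ 0.62  0.49 -1.08 -0.8  -0.73 -2.57]
[[ 0.826  0.494 -0.272]
 [-0.232 -0.142 -0.962]
 [-0.514  0.858 -0.002]]
```

Request:
step_arm --pt "0.03 -0.06 0 0 0 0" --pt "0 0 0 0 0 0"

```text
time_s: 10.95
position: [439.5, 198.4, 111.6]
orientation: [1.599, 0.209, -0.633]
ft_force: [-0.4, -0.5, 0.1]
grip_width: 41.8
```

Request:
step_arm --pt "0 0 0 0 0 0" --pt "0 0 0 0 0 0" --pt "0 0 0 0 0 0" --pt "0 0 0 0 0 0" --pt "0 0 0 0 0 0" --pt "0 0 0 0 0 0" --pt "0 0 0 0 0 0" --pt "0 0 0 0 0 0" --jaw 0.95

```text
time_s: 11.62
position: [438.8, 198.2, 110.9]
orientation: [1.598, 0.209, -0.633]
ft_force: [-0.3, -0.8, -0.1]
grip_width: 80.6
```

```bash
python3 - <<'E'
from st import *
s,M,gp=st();print(M.round(3))
g=get_image("wrist");cv2.imwrite("pics/w5.png",g["image"][:,:,::-1])
E
```

```text
t 11.62 tcp [438.8 198.2 110.9] gp [567.2 162.3  31.9] yaw_b -15.8 theta 59.33 zz -0.0053 F [-0.3 -0.8 -0.1] w 80.6 q [ 0.62  0.49 -1.08 -0.81 -0.74 -2.57]
[[ 0.828  0.49  -0.272]
 [-0.232 -0.143 -0.962]
 [-0.51   0.86  -0.005]]
```

View pics/w5.png

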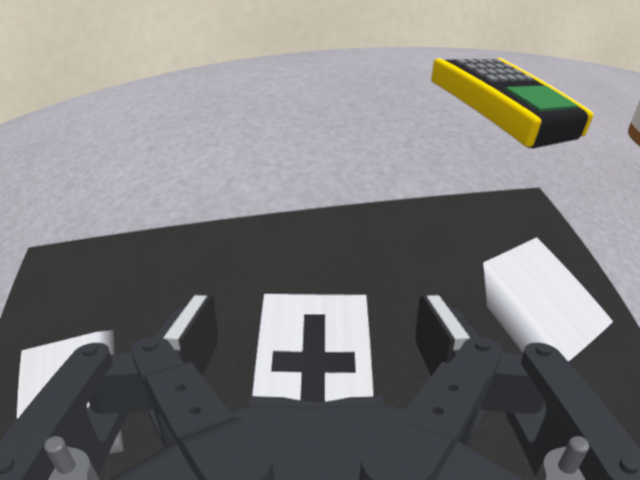

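The wrist picture shows block B turned over with a black cross (centre around pixel 313,358), between the open pads. Next I turn A, as asked, before doing the tray.

Request:
step_arm --pt "-0.5 0.86 0 0 0 0" --pt "-0.5 0.86 0 0 0 0" --pt "-0.5 0.86 0 0 0 0" --pt "0.03 0.62 0 0 0 -1" --pt "0.03 0.62 0 0 0 -1" --pt "0.03 0.62 0 0 0 -1" --pt "0.03 0.62 0 0 0 -1" --pt "0.03 0.62 0 0 0 -1" --pt "0.03 0.62 0 0 0 -1" --pt "0.03 0.62 0 0 0 -1" --pt "0.03 0.62 0 0 0 -1" --pt "0.03 0.62 0 0 0 -1" --pt "0.03 0.62 0 0 0 -1" --pt "0 -0.06 -0.94 -0.68 0 0" --pt "0 -0.06 -0.94 -0.68 0 0" --pt "0 -0.06 -0.94 -0.68 0 0" --pt "0 -0.06 -0.94 -0.68 0 0" --pt "0 -0.06 -0.94 -0.68 0 0" --pt "0 0 0 0 0 0"

```text
time_s: 13.25
position: [558.5, 288.0, 255.2]
orientation: [1.187, 1.124, -1.079]
ft_force: [0.3, 0.7, 0.1]
grip_width: 80.8
```

```bash
python3 - <<'E'
from st import *
from m import blobs
s,M,gp=st();print(M.round(3))
g,o=blobs("wrist",150);cv2.imwrite("pics/w6.png",g["image"][:,:,::-1])
for st_,ce,m in o:
    if 1500<st_[4]<60000: print(st_,ce.round(),unproj(g,ce,13,True).round(0))
print(proj(g,corners(571.6,278.8,np.radians(3.8)),True).round())
E
```

```text
t 13.25 tcp [558.5 288.  255.2] gp [578.3 283.2 101.5] yaw_b 4.07 theta 7.55 zz 0.0403 F [0.3 0.7 0.1] w 80.8 q [ 0.5   0.49 -0.04  0.95 -0.09 -2.72]
[[ 0.128  0.989  0.071]
 [-0.031  0.075 -0.997]
 [-0.991  0.125  0.04 ]]
[ 279  234   78   93 6910] [318. 280.] [[574. 278.  13.]]
[ 428  261  102   89 3980] [482. 300.] [[565. 165.  13.]]
[ 571  276   56   85 3488] [598. 317.] [[550.  44.  13.]]
[ 604  305   36  144 2526] [628. 387.] [[474. -36.  13.]]
[  98  410   66   70 2390] [131. 444.] [[426. 416.  13.]]
[[348. 326.]
 [282. 327.]
 [351. 230.]
 [280. 230.]
 [353. 317.]
 [280. 317.]
 [355. 258.]
 [279. 258.]]
```

View pics/w6.png

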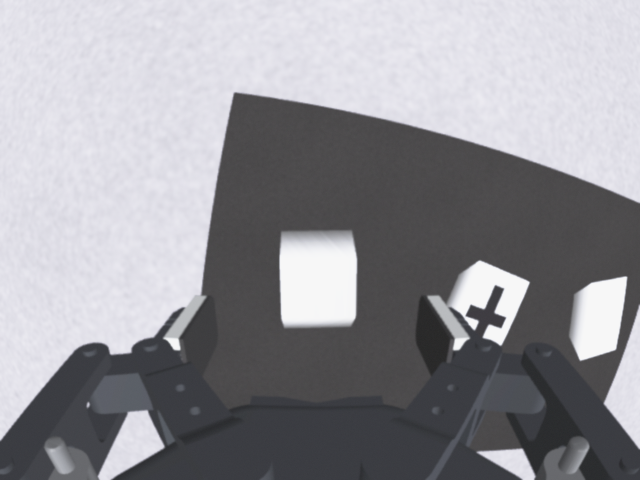

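Request:
step_arm --pt "0.5 -0.14 0.1 0 0.4 0" --pt "0.5 -0.14 0.1 0 0 0" --pt "0.03 0.62 0 0 0 -1" --pt "0.03 0.62 0 0 0 -1" --pt "0.03 0.62 0 0 0 -1" --pt "0.03 0.62 0 0 0 -1" --pt "0.03 0.62 0 0 0 -1" --pt "0.03 0.62 0 0 0 -1" --pt "0.03 0.62 0 0 0 -1" --pt "0 0.26 0 0 0 -0.42" --pt "0 0 0 0 0 0"

```text
time_s: 14.22
position: [651.6, 285.5, 210.0]
orientation: [0.87, 1.575, -1.517]
ft_force: [1.2, -0.3, -0.2]
grip_width: 80.9
```

```bash
python3 - <<'E'
from st import *
s,M,gp=st();print(M.round(3))
togp([571.6,278.8,28.5],M,gp)
E
```

```text
t 14.22 tcp [651.6 285.5 210. ] gp [578.5 280.   73.5] yaw_b 3.9 theta -28.26 zz 0.0037 F [ 1.2 -0.3 -0.2] w 80.9 q [ 0.38  1.14  1.    1.9   0.14 -2.86]
[[-0.472  0.879  0.068]
 [-0.035  0.058 -0.998]
 [-0.881 -0.474  0.004]]
shift tool mm [42.9 15.2  0.6] cmd total [1.72 0.61 0.02]
```

Request:
step_arm --pt "0.03 0.62 0 0 0 -1" --pt "0.55 0.26 0 0 0 0" --pt "0.55 0.26 0 0 0 0" --pt "0.55 0.26 0.02 0 0 0" --pt "0 0 0 0 0 0" --jaw 1

```text
time_s: 14.63
position: [643.4, 281.3, 155.4]
orientation: [0.822, 1.627, -1.567]
ft_force: [-0.2, 0.2, -0.2]
grip_width: 85.2
```

```bash
python3 - <<'E'
from st import *
s,M,gp=st();print(M.round(3))
togp([571.6,278.8,28.5],M,gp)
g=get_image("wrist");im=g["image"][:,:,::-1].copy()
for p in proj(g,corners(571.6,278.8,np.radians(3.8)),True): cv2.circle(im,tuple(int(v) for v in p),2,(0,0,255),-1)
cv2.imwrite("pics/w7.png",im)
E
```

```text
t 14.63 tcp [643.4 281.3 155.4] gp [560.2 275.7  24.7] yaw_b 3.85 theta -32.53 zz -0.0004 F [-0.2  0.2 -0.2] w 85.2 q [ 0.38  1.18  0.93  1.87  0.17 -2.88]
[[-0.537  0.841  0.067]
 [-0.036  0.057 -0.998]
 [-0.843 -0.538 -0.   ]]
shift tool mm [-9.4  7.7 -2.3] cmd total [-0.38  0.31 -0.09]
```

View pics/w7.png

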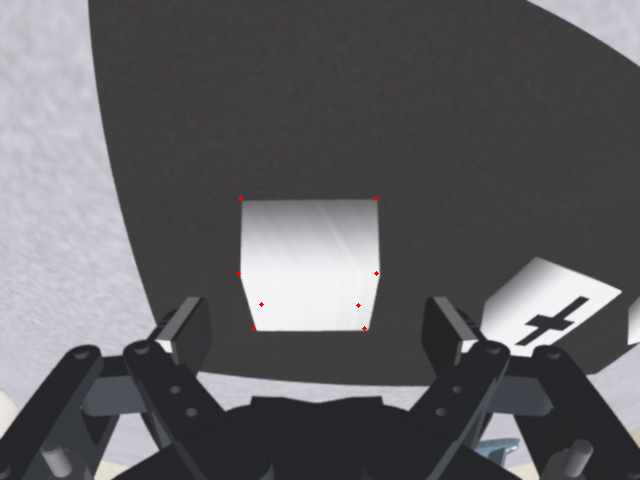

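Request:
step_arm --pt "-0.38 0.32 -0.07 0 0 0" --pt "0 0 0 0 0 0"

```text
time_s: 14.85
position: [656.2, 284.3, 163.3]
orientation: [0.826, 1.626, -1.563]
ft_force: [1.1, 0.2, 0.7]
grip_width: 85.3
```

Request:
step_arm --pt "0 0 0 0 0 0" --pt "0 0 0 0 0 0" --pt "0 0 0 0 0 0" --pt "0 0 0 0 0 0" --pt "0 0 0 0 0 0" --pt "0 0 0 0 0 0" --pt "0 0 0 0 0 0" --pt "0 0 0 0 0 0" --jaw 0 --squeeze 80

```text
time_s: 15.52
position: [655.5, 284.4, 162.8]
orientation: [0.825, 1.627, -1.563]
ft_force: [3.8, 0.7, 7.7]
grip_width: 41.4
```

```bash
python3 - <<'E'
from st import *
s,M,gp=st()
g=get_image("wrist");im=g["image"][:,:,::-1].copy();cv2.imwrite("pics/w8.png",cv2.resize(im[180:400,180:460],None,fx=2.7,fy=2.7))
E
```

```text
t 15.52 tcp [655.5 284.4 162.8] gp [572.8 279.1  31.9] yaw_b 3.89 theta -32.32 zz -0.0024 F [3.8 0.7 7.7] w 41.4 q [ 0.38  1.24  1.08  1.95  0.17 -2.88]
```

View pics/w8.png

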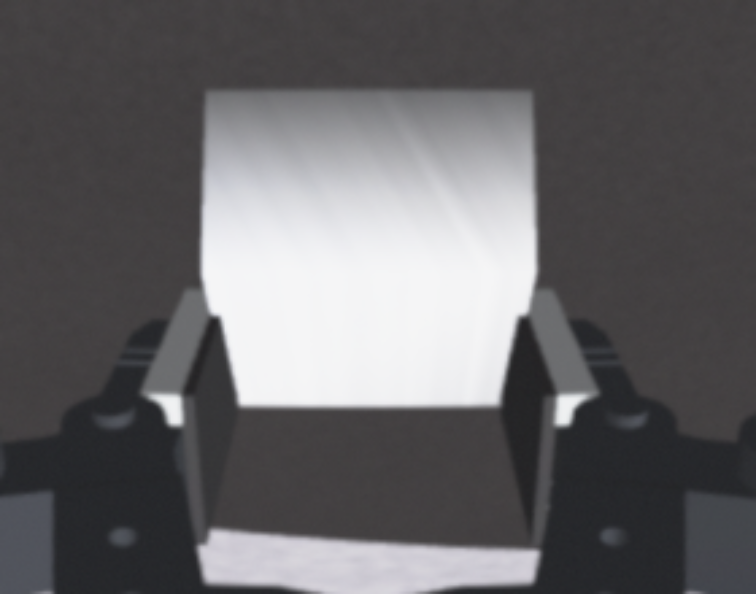

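Request:
step_arm --pt "-0.84 -0.54 0 0 0 0" --pt "-0.84 -0.54 0 0 0 0" --pt "0.03 -0.62 0 0 0 1" --pt "0.03 -0.62 0 0 0 1" --pt "0.03 -0.62 0 0 0 1" --pt "0.03 -0.62 0 0 0 1" --pt "0.03 -0.62 0 0 0 1" --pt "0.03 -0.62 0 0 0 1" --pt "0.03 -0.62 0 0 0 1" --pt "0.03 -0.62 0 0 0 1" --pt "0.03 -0.62 0 0 0 1" --pt "0.03 -0.62 0 0 0 1" --pt "0.03 -0.62 0 0 0 1" --pt "0.03 -0.62 0 0 0 1" --pt "0.03 -0.62 0 0 0 1" --pt "0.03 -0.62 0 0 0 1" --pt "0.03 -0.62 0 0 0 1" --pt "0.03 -0.62 0 0 0 1" --pt "0.03 -0.62 0 0 0 1" --pt "0 0 0 0 0 0"

```text
time_s: 17.23
position: [458.0, 271.6, 180.1]
orientation: [1.465, 0.627, -0.521]
ft_force: [-1.7, -1.2, -5.1]
grip_width: 41.3
```

```bash
python3 - <<'E'
from st import *
s,M,gp=st();print(M.round(3))
g=get_image("wrist");cv2.imwrite("pics/w9.png",g["image"][:,:,::-1])
E
```

```text
t 17.23 tcp [458.  271.6 180.1] gp [572.5 279.7  75.9] yaw_b 4.12 theta 47.77 zz 0.001 F [-1.7 -1.2 -5.1] w 41.3 q [ 0.64  0.27 -0.89 -0.34 -0.41 -2.74]
[[ 0.739  0.67   0.072]
 [ 0.053  0.049 -0.997]
 [-0.672  0.74   0.001]]
```

View pics/w9.png

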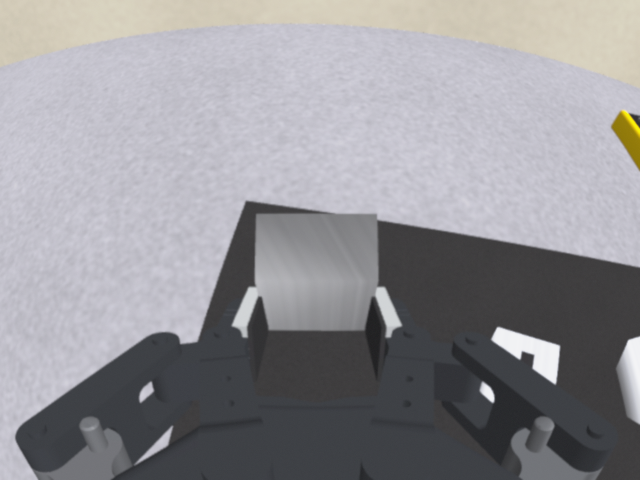

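Request:
step_arm --pt "0.03 -0.62 0 0 0 1" --pt "0.03 -0.62 0 0 0 1" --pt "0.03 -0.62 0 0 0 1" --pt "0.36 -0.7 0 0 0 0" --pt "0.36 -0.7 0 0 0 0" --pt "0 0 0 0 0 0"

```text
time_s: 17.78
position: [442.8, 272.7, 114.0]
orientation: [1.502, 0.49, -0.381]
ft_force: [-1.1, -1.7, -2.0]
grip_width: 41.2
```

```bash
python3 - <<'E'
from st import *
s,M,gp=st();print(M.round(3))
E
```

```text
t 17.78 tcp [442.8 272.7 114. ] gp [573.9 282.   32. ] yaw_b 4.2 theta 58.03 zz 0.0037 F [-1.1 -1.7 -2. ] w 41.2 q [ 0.69  0.51 -1.06 -0.92 -0.51 -2.79]
[[ 0.846  0.528  0.073]
 [ 0.06   0.042 -0.997]
 [-0.53   0.848  0.004]]
```

Request:
step_arm --pt "-0.17 0.27 0 0 0 0" --pt "0.03 -0.62 0 0 0 1" --pt "0.02 -0.37 0 0 0 0.6" --pt "0 0 0 0 0 0"

```text
time_s: 18.12
position: [436.7, 273.4, 108.7]
orientation: [1.524, 0.404, -0.291]
ft_force: [-1.1, -0.9, -3.3]
grip_width: 41.2
```

```bash
python3 - <<'E'
from st import *
s,M,gp=st();print(M.round(3))
g=get_image("side");cv2.imwrite("pics/s10.png",cv2.resize(g["image"][240:440,160:400,::-1],None,fx=3,fy=3))
E
```

```text
t 18.12 tcp [436.7 273.4 108.7] gp [576.2 283.6  42.1] yaw_b 4.25 theta 64.53 zz 0.0018 F [-1.1 -0.9 -3.3] w 41.2 q [ 0.71  0.62 -1.11 -1.19 -0.56 -2.84]
[[ 0.9    0.429  0.074]
 [ 0.066  0.033 -0.997]
 [-0.43   0.903  0.002]]
```

View pics/s10.png

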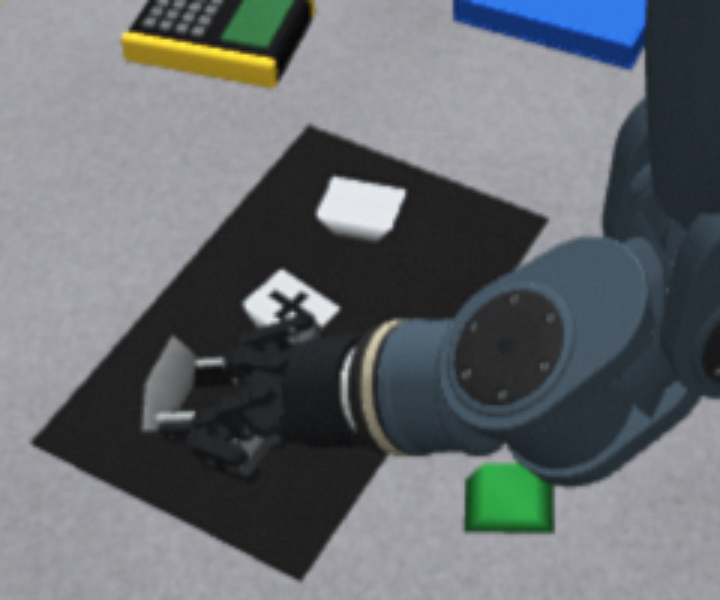

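Request:
step_arm --pt "0.8 0.38 0 0 0 0" --pt "0.15 -0.32 0 0 0 0" --pt "0 0 0 0 0 0"

```text
time_s: 18.42
position: [459.6, 275.0, 100.5]
orientation: [1.523, 0.406, -0.294]
ft_force: [-0.8, -0.2, -2.3]
grip_width: 41.4
```

```bash
python3 - <<'E'
from st import *
s,M,gp=st()
E
```

```text
t 18.42 tcp [459.6 275.  100.5] gp [598.9 285.1  33.3] yaw_b 4.2 theta 64.32 zz 0.0016 F [-0.8 -0.2 -2.3] w 41.4 q [ 0.68  0.65 -1.06 -1.18 -0.54 -2.85]
```

Request:
step_arm --pt "0.05 -0.11 0 0 0 0" --pt "0 0 0 0 0 0"

```text
time_s: 18.58
position: [458.2, 274.7, 97.5]
orientation: [1.523, 0.406, -0.293]
ft_force: [0.1, -0.3, -1.6]
grip_width: 41.3
```

Request:
step_arm --pt "0.04 -0.08 0 0 0 0" --pt "0 0 0 0 0 0"

```text
time_s: 18.75
position: [458.0, 274.7, 95.1]
orientation: [1.523, 0.406, -0.292]
ft_force: [-0.2, 0.2, -1.6]
grip_width: 41.3
```

```bash
python3 - <<'E'
from st import *
s,M,gp=st()
g=get_image("side");cv2.imwrite("pics/s11.png",cv2.resize(g["image"][320:420,170:290,::-1],None,fx=6,fy=6,interpolation=cv2.INTER_CUBIC))
g=get_image("wrist");cv2.imwrite("pics/w11.png",g["image"][:,:,::-1])
E
```

```text
t 18.75 tcp [458.  274.7  95.1] gp [597.5 285.   28.2] yaw_b 4.25 theta 64.42 zz 0.0019 F [-0.2  0.2 -1.6] w 41.3 q [ 0.68  0.67 -1.07 -1.21 -0.54 -2.85]
```

View pics/s11.png

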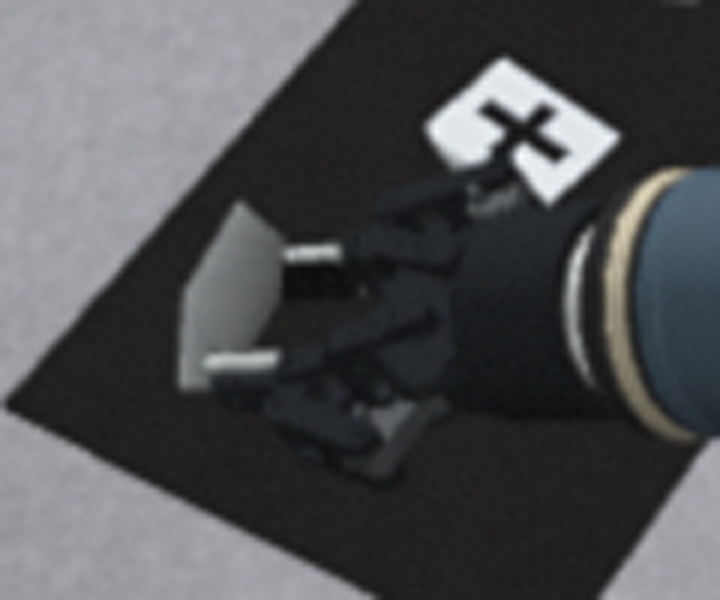

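View pics/w11.png

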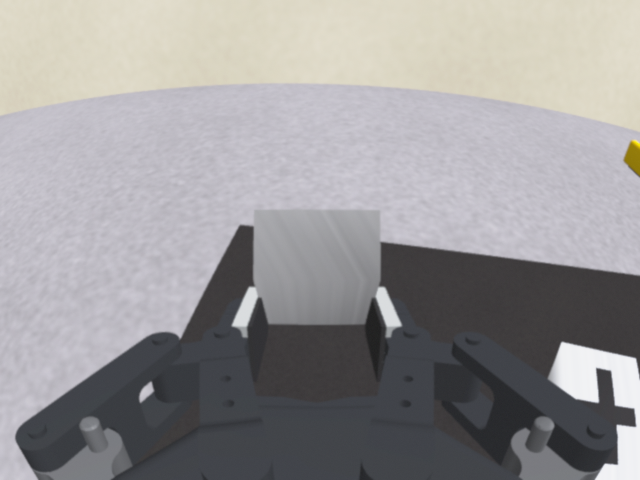

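```bash
python3 - <<'E'
from st import *
from scipy.optimize import least_squares
s,M,gp=st();g=get_image("wrist")
# tool-plane frame: coordinates (a along tool x from gp, b along tool y). block frame at angle
C=np.array([[a*L/2,b*22,z] for L,z in((64,-10),(36,10)) for a in(-1,1) for b in(-1,1)],float)
def pose(p):
    # world block axes: xb from yaw, tilt phi
    xb=np.array([-M[1,2],M[0,2],0]);xb/=np.linalg.norm(xb);up=np.array([0,0,1.]);yb=-M[:,2]
    ph=np.radians(p[2]);X=np.cos(ph)*xb+np.sin(ph)*up;Z=-np.sin(ph)*xb+np.cos(ph)*up
    c=gp+p[0]*xb+p[1]*up
    return c+C[:,:1]*X+C[:,1:2]*yb+C[:,2:]*Z
for p in([19,0,96.7],):
    W=pose(p);print(W[:,2].round(1).min());print(proj(g,W,True).round())
obs=lambda uv: None
# edges: far underside corner pair(+x,z-10) idx 2,3 ; (+x,z+10) 6,7 ; (-x,z+10) 4,5
def res(p):
    uv=proj(g,pose(p),True)
    return np.r_[uv[2,1]-209,uv[3,1]-209,uv[4,1]-324,uv[5,1]-324,abs(uv[2,0]-uv[3,0])-126,abs(uv[4,0]-uv[5,0])-101]
r=least_squares(res,[19,0,96]);print(r.x.round(1),r.cost,pose(r.x)[:,2].round(1));print(proj(g,pose(r.x),True).round())
E
```

```text
t 18.85 tcp [458.1 274.7  95.1] gp [597.5 285.   28.2] yaw_b 4.25 theta 64.43 zz 0.0019 F [ 0.8 -0.4 -1.2] w 41.3 q [ 0.68  0.67 -1.07 -1.21 -0.54 -2.85]
-2.5
[[359. 309.]
 [271. 309.]
 [374. 216.]
 [255. 216.]
 [365. 331.]
 [265. 331.]
 [376. 283.]
 [254. 283.]]
[ 17.6   5.7 101. ] 1.4944334941296362 [ 4.4  4.3 67.2 67.2 14.3 14.3 49.7 49.6]
[[360. 299.]
 [270. 299.]
 [377. 209.]
 [252. 209.]
 [366. 324.]
 [264. 324.]
 [378. 279.]
 [251. 279.]]
```

Request:
step_arm --pt "0.02 -0.04 0 0 0 0" --pt "0 0 0 0 0 0"

```text
time_s: 19.07
position: [458.2, 274.7, 93.8]
orientation: [1.523, 0.405, -0.292]
ft_force: [0.1, -0.7, -1.6]
grip_width: 41.0
```

Request:
step_arm --pt "0 0 0 0 0 0" --pt "0 0 0 0 0 0" --pt "0 0 0 0 0 0" --pt "0 0 0 0 0 0" --pt "0 0 0 0 0 0" --pt "0 0 0 0 0 0" --pt "0 0 0 0 0 0" --pt "0 0 0 0 0 0" --jaw 0.95

```text
time_s: 19.73
position: [458.2, 274.7, 94.0]
orientation: [1.524, 0.405, -0.292]
ft_force: [-0.4, -0.4, -0.3]
grip_width: 81.0
```

```bash
python3 - <<'E'
from st import *
s,M,gp=st();print(M.round(3))
g=get_image("wrist");cv2.imwrite("pics/w12.png",g["image"][:,:,::-1])
E
```

```text
t 19.73 tcp [458.2 274.7  94. ] gp [597.7 284.9  27.1] yaw_b 4.24 theta 64.46 zz 0.0018 F [-0.4 -0.4 -0.3] w 81.0 q [ 0.68  0.67 -1.07 -1.21 -0.54 -2.85]
[[ 0.9    0.43   0.074]
 [ 0.066  0.033 -0.997]
 [-0.431  0.902  0.002]]
```

View pics/w12.png

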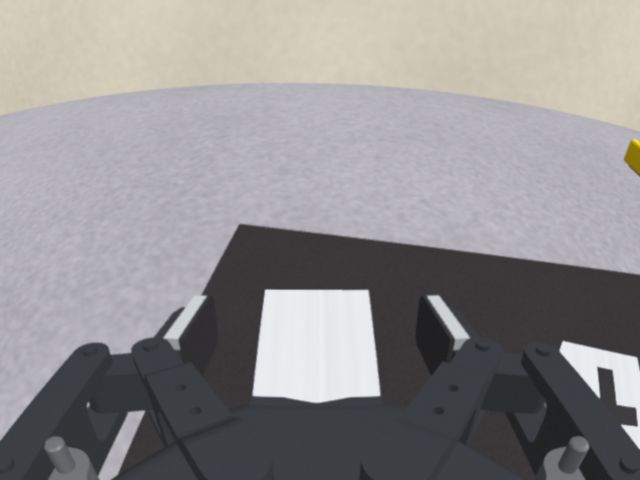

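Request:
step_arm --pt "-0.43 0.9 0 0 0 0" --pt "-0.43 0.9 0 0 0 0" --pt "-0.43 0.9 0 0 0 0" --pt "-0.43 0.9 0 0 0 0" --pt "0.03 0.62 0 0 0 -1" --pt "0.03 0.62 0 0 0 -1" --pt "0.03 0.62 0 0 0 -1" --pt "0.03 0.62 0 0 0 -1" --pt "0.03 0.62 0 0 0 -1" --pt "0.03 0.62 0 0 0 -1" --pt "0.03 0.62 0 0 0 -1" --pt "0.03 0.62 0 0 0 -1" --pt "0.03 0.62 0 0 0 -1" --pt "0.03 0.62 0 0 0 -1" --pt "0.03 0.62 0 0 0 -1" --pt "0.02 0.46 0 0 0 -0.75"

```text
time_s: 21.12
position: [573.8, 286.8, 275.2]
orientation: [1.238, 1.108, -1.012]
ft_force: [0.7, 1.0, 0.4]
grip_width: 81.4
```

Request:
step_arm --pt "0 -0.18 1 0.7 0 0" --pt "0 -0.18 1 0.7 0 0" --pt "0 -0.18 1 0.7 0 0" --pt "0 -0.18 1 0.7 0 0" --pt "0 -0.18 1 0.7 0 0" --pt "0 0 0 0 0 0"

```text
time_s: 21.62
position: [542.1, 160.8, 266.3]
orientation: [1.518, 0.949, -1.245]
ft_force: [-0.1, -0.2, -0.1]
grip_width: 81.1
```

```bash
python3 - <<'E'
from st import *
s,M,gp=st();print(M.round(3))
g=get_image("wrist");im=g["image"];cv2.imwrite("pics/w13.png",im[:,:,::-1])
for d in regions_of("wrist","cross_block_centre"):print(d["score"],d["position"],d["region"].sum(),unproj(g,d["position"],13,True).round())
E
```

```text
t 21.62 tcp [542.1 160.8 266.3] gp [571.5 162.1 114.2] yaw_b -15.62 theta 10.94 zz -0.0603 F [-0.1 -0.2 -0.1] w 81.1 q [ 0.3   0.31 -0.27  0.8  -0.05 -2.57]
[[ 0.19   0.944 -0.269]
 [ 0.009 -0.275 -0.961]
 [-0.982  0.18  -0.06 ]]
0.66 [325.5, 300.8] 6938 [[556. 166.  13.]]
```

View pics/w13.png

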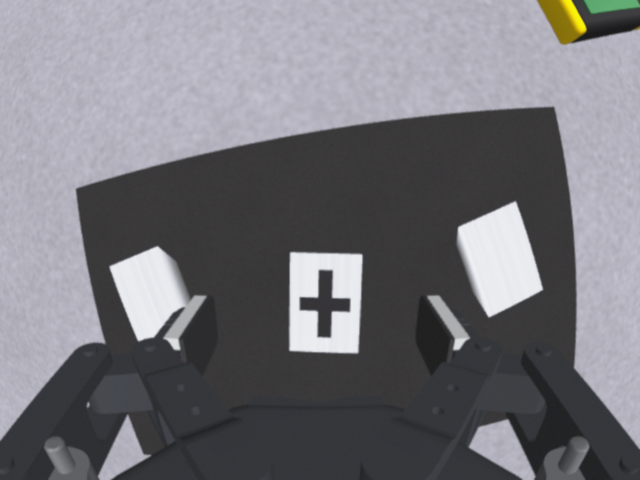

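```bash
python3 - <<'E'
from m import *
from st import st
g,o=blobs("wrist",150)
for s_,ce,m in o:
    if 280<ce[0]<370 and 250<ce[1]<350 and s_[4]>3000:
        m=cv2.morphologyEx(m.astype(np.uint8),cv2.MORPH_CLOSE,np.ones((25,25)))>0
        cn=max(cv2.findContours(m.astype(np.uint8),0,2)[0],key=cv2.contourArea);b=cv2.boxPoints(cv2.minAreaRect(cn))
        w=unproj(g,b,23,True);print(w.round(1),w.mean(0),np.linalg.norm(np.diff(w,axis=0),axis=1))
        print(np.round(fitblock([(g,m,True)],w.mean(0),flip=True),2))
E
```

```text
[[532.6 198.   23. ]
 [594.4 177.8  23. ]
 [581.2 135.4  23. ]
 [519.1 153.2  23. ]] [556.8204674  166.11809803  23.        ] [65.04509794 44.31261658 64.64713591]
[ 5.5689e+02  1.6606e+02 -1.6940e+01  2.0000e-02]
```

Request:
step_arm --pt "0.03 0.62 0 0 0 -1" --pt "0.03 0.58 0 0 0 -0.95" --pt "0 0 -0.37 0.24 -0.6 0" --pt "0.6 0 0 0 0 0" --pt "0 0 0 0 0 0" --jaw 1

```text
time_s: 22.18
position: [575.0, 166.2, 252.7]
orientation: [1.412, 1.072, -1.428]
ft_force: [-1.0, -0.1, -0.4]
grip_width: 85.1
```

```bash
python3 - <<'E'
from st import *
s,M,gp=st();print(M.round(3));togp([556.9,166.1,27.5],M,gp)
E
```

```text
t 22.18 tcp [575.  166.2 252.7] gp [572.7 166.8  97.7] yaw_b -16.43 theta -0.85 zz 0.0003 F [-1.  -0.1 -0.4] w 85.1 q [ 0.28  0.49 -0.03  1.06  0.01 -2.58]
[[-0.014  0.959 -0.283]
 [ 0.004 -0.283 -0.959]
 [-1.    -0.015  0.   ]]
shift tool mm [ 70.5 -13.9   5.2] cmd total [ 2.82 -0.56  0.21]
```

Request:
step_arm --pt "0.6 -0.28 0.11 0 0 0" --pt "0.75 -0.28 0.1 0 0 0" --pt "0.75 0 0 0 0 0" --pt "0.5 0 0 0 0 0" --pt "0.2 0 0 0 0 0" --pt "0 0 0 0 0 0"

```text
time_s: 22.68
position: [558.6, 164.7, 184.7]
orientation: [1.413, 1.071, -1.428]
ft_force: [-0.7, 0.6, 0.9]
grip_width: 85.1
```

```bash
python3 - <<'E'
from st import *
s,M,gp=st();togp([556.9,166.1,27.5],M,gp)
E
```

```text
t 22.68 tcp [558.6 164.7 184.7] gp [556.5 165.4  29.7] yaw_b -16.48 theta -0.8 zz -0.0005 F [-0.7  0.6  0.9] w 85.1 q [ 0.28  0.52 -0.17  0.89  0.01 -2.57]
shift tool mm [ 2.2  0.2 -0.8] cmd total [ 0.09  0.01 -0.03]
```

Request:
step_arm --pt "0.08 0 0 0 0 0" --pt "0 0 0 0 0 0"

```text
time_s: 22.85
position: [559.4, 164.6, 184.1]
orientation: [1.416, 1.07, -1.426]
ft_force: [0.8, -0.0, -0.3]
grip_width: 85.1
```

Request:
step_arm --pt "0 0 0 0 0 0" --pt "0 0 0 0 0 0" --pt "0 0 0 0 0 0" --pt "0 0 0 0 0 0" --pt "0 0 0 0 0 0" --pt "0 0 0 0 0 0" --pt "0 0 0 0 0 0" --jaw 0 --squeeze 80

```text
time_s: 23.43
position: [559.2, 164.4, 184.2]
orientation: [1.416, 1.07, -1.426]
ft_force: [-2.0, -1.0, 10.2]
grip_width: 41.8
```

Request:
step_arm --pt "-0.4 0 0 0 0 0" --pt "-0.8 0 0 0 0 0" --pt "-0.8 0 0 0 0 0" --pt "-0.8 0 0 0 0 0" --pt "-0.8 0 0 0 0 0" --pt "-0.4 0 0 0 0 0"

```text
time_s: 23.93
position: [560.6, 164.0, 286.3]
orientation: [1.417, 1.069, -1.424]
ft_force: [-0.0, 0.2, -0.8]
grip_width: 42.0
```

Request:
step_arm --pt "0 0.16 0.91 0.64 0 0" --pt "0 0.22 0.9 0.64 0 0" --pt "0 0.28 0.88 0.64 0 0" --pt "0 0.34 0.86 0.64 0 0" --pt "0 0.39 0.84 0.64 0 0" --pt "0 0.45 0.82 0.64 0 0" --pt "0 0.5 0.79 0.64 0 0" --pt "0 0.54 0.75 0.64 0 0" --pt "0 0.59 0.72 0.64 0 0" --pt "0 0.63 0.68 0.64 0 0" --pt "0 0.68 0.64 0.64 0 0" --pt "0 0.72 0.59 0.64 0 0" --pt "0 0.75 0.55 0.64 0 0" --pt "0 0.79 0.5 0.64 0 0" --pt "0 0.81 0.45 0.64 0 0" --pt "0 0.84 0.4 0.64 0 0" --pt "0 0.86 0.34 0.64 0 0" --pt "0 0.88 0.28 0.64 0 0" --pt "0 0.9 0.22 0.64 0 0" --pt "0 0.91 0.16 0.64 0 0"

```text
time_s: 25.6
position: [507.5, -298.3, 281.8]
orientation: [-2.205, -0.004, 2.232]
ft_force: [0.6, -0.4, -1.5]
grip_width: 42.1
```

```bash
python3 - <<'E'
from st import *
s,M,gp=st();print(M.round(3));togp([490,-294,60],M,gp)
for n in("wrist","top"):
    g=get_image(n);cv2.imwrite(f"pics/{n}14.png",g["image"][:,:,::-1])
E
```

```text
t 25.6 tcp [ 507.5 -298.3  281.8] gp [ 505.7 -297.6  126.8] yaw_b -90.07 theta -0.74 zz 0.012 F [ 0.6 -0.4 -1.5] w 42.1 q [-0.53  0.45 -0.02  1.12 -0.   -2.1 ]
[[-0.012 -0.001 -1.   ]
 [ 0.005 -1.     0.001]
 [-1.    -0.005  0.012]]
shift tool mm [67.  -3.2 14.9] cmd total [ 2.68 -0.13  0.59]
```

View pics/wrist14.png

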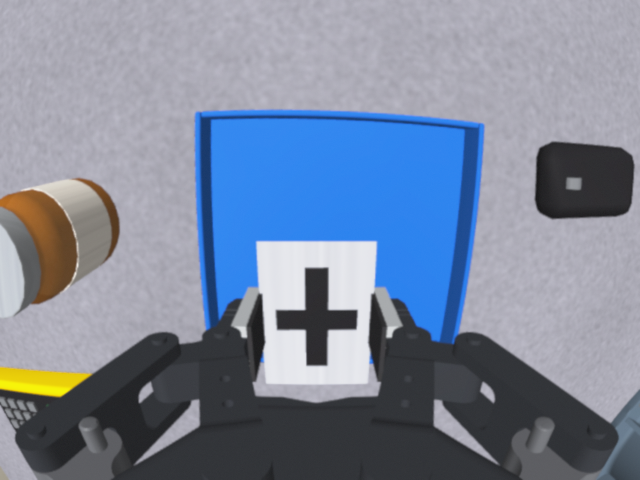

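View pics/top14.png

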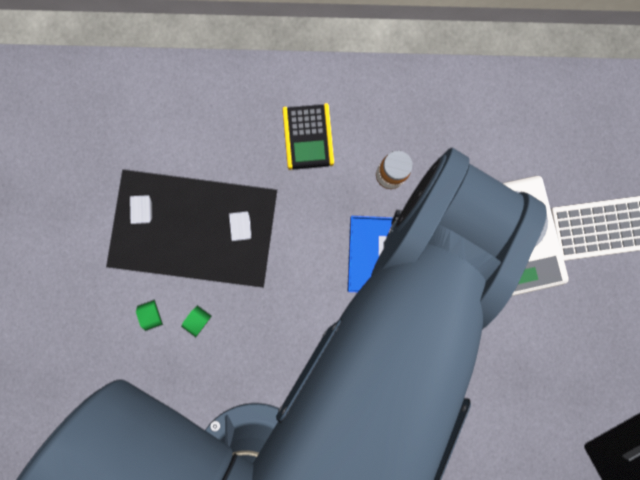

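```bash
python3 - <<'E'
from h import *
g=get_image("wrist");print(unproj(g,[(196,113),(483,125)],30,True).round(1))
for d in landmark_of("wrist","tray_in"):print(d["score"],d["position"],unproj(g,d["position"],4,True).round())
E
```

```text
[[ 576.  -386.9   30. ]
 [ 398.5 -381.4   30. ]]
0.62 [337.4, 243.2] [[ 489. -297.    4.]]
```

Request:
step_arm --pt "0.2 0 0.34 0 0 0" --pt "0.6 0 0.33 0 0 0" --pt "0.8 0 0 0 0 0" --pt "0.8 0 0 0 0 0" --pt "0.7 0 0 0 0 0" --pt "0.4 0 0 0 0 0" --pt "0.15 0 0 0 0 0" --pt "0 0 0 0 0 0"

```text
time_s: 26.47
position: [490.0, -296.2, 190.4]
orientation: [-2.206, -0.009, 2.234]
ft_force: [0.0, 0.3, -0.8]
grip_width: 41.4
```

```bash
python3 - <<'E'
from st import *
s,M,gp=st();togp([489,-297,30.2],M,gp)
E
```

```text
t 26.47 tcp [ 490.  -296.2  190.4] gp [ 488.1 -295.4   35.4] yaw_b -89.82 theta -0.79 zz 0.0127 F [ 0.   0.3 -0.8] w 41.4 q [-0.54  0.5  -0.19  0.9  -0.   -2.12]
shift tool mm [ 5.2  1.6 -1. ] cmd total [ 0.21  0.07 -0.04]
```

Request:
step_arm --pt "0.1 0 0 0 0 0" --pt "0.08 0 0 0 0 0" --pt "0 0 0 0 0 0"

```text
time_s: 26.72
position: [490.2, -296.9, 186.7]
orientation: [-2.208, -0.007, 2.233]
ft_force: [-0.3, 0.9, -0.3]
grip_width: 42.0
```

Request:
step_arm --pt "0.04 0 0 0 0 0" --pt "0 0 0 0 0 0"

```text
time_s: 26.88
position: [490.2, -296.9, 185.6]
orientation: [-2.208, -0.007, 2.233]
ft_force: [0.8, -0.8, 0.4]
grip_width: 41.5
```

Request:
step_arm --pt "0.03 0 0 0 0 0" --pt "0 0 0 0 0 0"

```text
time_s: 27.05
position: [490.2, -296.9, 185.4]
orientation: [-2.208, -0.007, 2.232]
ft_force: [-2.9, 0.7, 9.4]
grip_width: 41.7
```

Request:
step_arm --pt "0 0 0 0 0 0" --pt "0 0 0 0 0 0" --pt "0 0 0 0 0 0" --pt "0 0 0 0 0 0" --pt "0 0 0 0 0 0" --pt "0 0 0 0 0 0" --pt "0 0 0 0 0 0" --pt "-0.4 0 0 0 0 0" --pt "-0.8 0 0 0 0 0" --pt "-1 0 0 0 0 0" --pt "-1 0 0 0 0 0" --pt "-1 0 0 0 0 0" --pt "-1 0 0 0 0 0" --pt "-0.5 0 0 0 0 0" --pt "0 0 0 0 0 0" --jaw 0.95

```text
time_s: 28.3
position: [492.3, -297.8, 331.0]
orientation: [2.213, 0.005, -2.23]
ft_force: [0.1, 0.6, -0.1]
grip_width: 81.2
```

```bash
python3 - <<'E'
from st import *
s,M,gp=st()
for n in("wrist","top","side"):
    g=get_image(n);cv2.imwrite(f"pics/{n}15.png",g["image"][:,:,::-1])
    if n=="top":
        for q,z in[("jar_centre",55),("labeller_centre",17.5),("mouse_centre",15)]:
            for d in landmark_of("top",q)[:2]: print(q,round(d["score"],2),unproj(g,d["position"],z).round(0))
E
```

```text
t 28.3 tcp [ 492.3 -297.8  331. ] gp [ 491.1 -297.4  176. ] yaw_b -89.88 theta -0.44 zz 0.0074 F [ 0.1  0.6 -0.1] w 81.2 q [-0.54  0.39  0.03  1.21 -0.   -2.12]
jar_centre 0.69 [[ 686. -305.   55.]]
jar_centre 0.68 [[551.  46.  55.]]
labeller_centre 0.79 [[ 777. -109.   18.]]
```

View pics/wrist15.png

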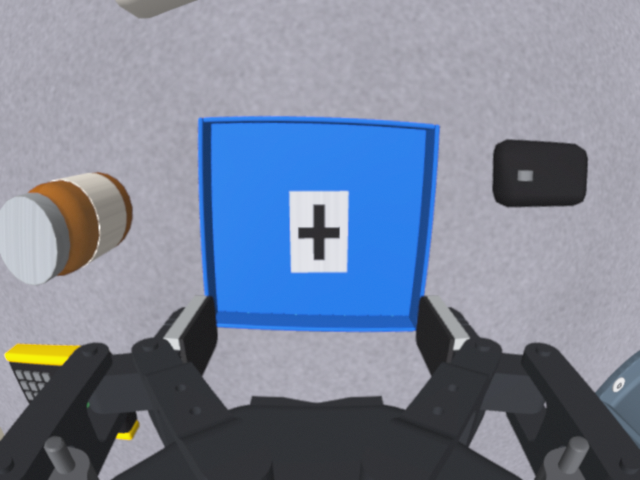

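View pics/side15.png

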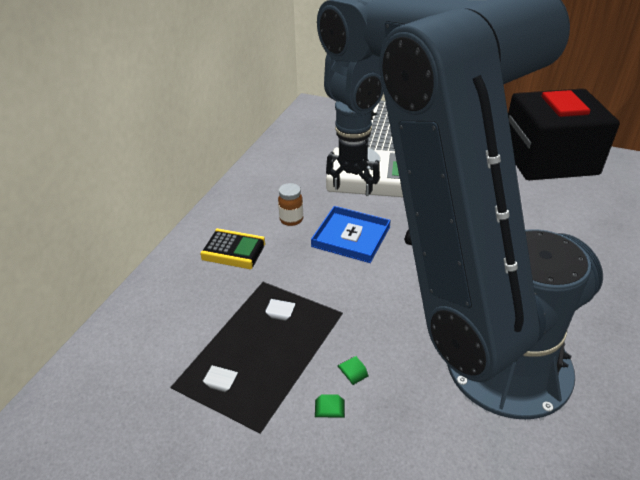

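```bash
python3 - <<'E'
from station import job
print(job.hand_in())
E
```

```text
the job is handed in; nothing more can be done
None
```

The cross block now lies flat in the blue tray, cross up. Both plain blocks are on the mat with their large plain face up. I handed the job in at about 28.5 s, with the gripper open and raised clear of everything.

- **Turning:** I gripped the middle white block across its sides, tilted it past its sharp edge and let it fall over; it showed the cross. I turned the left block the same way, and its underside is plain. The block on the right had already been checked, so I did not touch it.
- **Placing:** I then picked up the cross block upright, moved it to the tray and released it on the floor near the tray's centre.

**Last checks:**
- **Cross block and tray:** The wrist picture shows the cross block flat near the middle of the tray.
- **Plain blocks:** The side picture shows both plain blocks lying flat on the mat, turned over.
- **Jar and labeller:** These are at the same pixels as at the start in the side picture.
- **Mouse:** The arm hid it in the last side picture. The wrist picture shows it standing beside the tray, and nothing went near it.

**What disagreed:**
- **Network positions:** The networks' later readings of the jar and labeller differed from the first by 9–10 mm. One weaker jar report actually pointed at a plain block. I took these as network error, because the pictures show no movement.
- **Second block:** It shifted by a few mm and about 4° in the grip. I measured this from the wrist picture and corrected for it before letting go.

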